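# Set the carving turntable back one notch

### The arm

A 7-joint arm with a two-finger parallel gripper is mounted at the origin on the work surface. World frame = base frame: x ahead of the robot, y to its left, z up, the work surface at z = 0. Lengths are in m, angles in rad, forces in N, time in s.
With the tool pointing down it reaches from about 0.4 to 0.85 m from the base axis. Payload 10.4 kg.
Tool frame: the origin (TCP) lies between the finger pads; the fingertips stand 22 mm ahead of it and the grasp point (between the pads) lies 3 mm ahead of it; z points along the fingers, y is the line along which they close (so a half turn about z gives the same grasp; the last joint's range is limited). The gripper opens to 85 mm and grips with 20 to 120 N. Pads are 22 mm wide; open, the fingers measure 114 mm over their backs; the gripper's body (76 mm by 85 mm) begins 54 mm behind the grasp point. The pads swing forward as they close: fully open they stand 13 mm farther back than shut.
Start: joints at [1.225, 0.332, -0.065, 1.46, 0.022, 1.35, -0.088], TCP at [0.198, -0.593, 0.253] pointing down, gripper open.
Joint ranges: [-2.6, 2.6], [-0.5, 2.12], [-1.47, 1.34], [0.16, 2.42], [-1.27, 4.41], [0.06, 2.06], [-2.6, 2.6]. Speed limits (rad/s): [2.22, 2.22, 2.79, 2.79, 3.14, 3.14, 3.14].

### API

Orientations are given as a unit quaternion [x, y, z, w].
In Python, from workcell import manip, camera, ticket, boxes_of, outline_of gives the robot as it stands.
- The arm moves only by the tool carry_out, never from a script. Its argument "deltas" is a list of rows, each a list of 5 numbers: the shift along the tool's x, y, z as a fraction of full scale, then the turn about the tool's z as a fraction of full scale, then the opening, from -1 (shut) to 1 (fully open), so that 0 is half open. In form: [[tx, ty, tz, spin, gripper], ...]. A call has 1 to 20 rows; each row is the pose to reach, as a shift and turn from the pose commanded when the call began, along the tool's axes at that moment; what a row does not reach only later rows make up. Full scale, the value 1, is 150 mm for a shift and 30 degrees for a turn. A row lasts 1/8 s, in which the tool goes at most 62.5 mm and 10.7 degrees, less where a joint would pass 70% of its speed; a pose out of reach is approached as far as the arm can. A call with a number of a shift or a turn outside -1 to 1 is refused whole. A call with a gripper value outside its range is refused whole. The fingers move at their own pace and stop on an object; "force" is the grip in N (left out, the last holds). Time passes only in rows, so rows that repeat a pose let the fingers close. It gives the time, the measured TCP pose, the force, the opening and the grip force at its end, in the units of the state.
- manip.get_obs(): the state, without advancing time (a new reading comes with each control period).
- camera(name): name is "scene" or "top" or "wrist"; returns a dict with "img" (384x512x3 uint8, red, green, blue), "depth" (384x512 float32, m along the optical axis (not along the pixel's ray), 0 where there is no reading), "vertical_fov" (degrees; the focal length in pixels is half the picture's height over the tangent of half this angle, whatever the lens; pixels are square), "cx", "cy" (the principal point, pixels), "R" (3x3) and "t" (3): a world point X has camera coordinates R X + t. Camera axes: x right, y down, z forward; pixel columns grow to the right and rows downward; lengths in m; the calibration is good to about 2 mm. The wrist camera is an equidistant fisheye: a pixel r from the principal point sees the ray r / f radians off the axis. A picture is of the moment at which its call begins.
- ticket.hand_in(): hands the job in; it is judged then, once.
Trained networks look in a picture, given as the dict that the camera call returned (one of the last four; its "shot" number tells which), for a name from the list of things; names that differ only in an ending like _2 or _b are one class to them, and where a whole thing is asked for, a point or a joint stands for the part that bears it (a point fixed in the world has none). Each returns a list of dicts, best first, with "conf" (0 to 1); they miss things now and then, are a little off and sometimes report something else, mostly with a low value. They report only what shows in the picture. A call takes as long as a camera call.
- boxes_of(query, picture): "position" ([x, y, z] in m, in world coordinates, good to about 4 mm: the middle of the surface that is visible of it).
- outline_of(query, picture): "region" (384x512 bool, what is visible of it).
The state is a dict: "clock": time; "joint_pos": joint angles; "joint_velocities": joint speeds; "tau": joint torques, N m; "position": TCP position; "ee_rot": TCP orientation; "ft_force": force on the tool from outside, world axes, zero at the start; "torque": the same for the moment, N m; "grip_width": opening from 0.0 (shut) to 1.0 (fully open); "grasp_force": force on a finger pad.
Only numpy, scipy, OpenCV 4.12 (cv2) and the standard library are available. Lean on these libraries where they do the work, as an engineer would, in place of code of your own. Each camera call takes 0.05 s, during which the arm holds its last target. There are 200 camera calls.

### The job

On the carver's turntable, lift the ratchet pawl by pushing the cross-bar of its thumb lever away from the wheel with a fingertip until it flips over and stays up, then push one of the upright dowels so that the wheel turns back (clockwise seen from above) by exactly one notch, 30 degrees, and tip the pawl back so that it drops fully home in the next gap. Use only the fingertips or the outside of the fingers and pinch nothing: leave the carved rosette lying in the middle of the disc, leave the other tools where they are, and finish clear of everything.

Things in the scene. Friction and masses are not known exactly. Their poses are not given: they have to be found in the camera images.
- turntable: Base of a carver's turntable, fixed to the bench: wooden board 260 mm (own x) by 350 mm (own y from -215 to +135 mm), 20 mm thick. Origin: on the bench top, on the wheel's vertical axis. Own z is up; own -y points from the axis to the pawl. The pawl's bracket, two steel cheeks 48 mm wide in all, up to 88 mm above the bench, stands at own y = -170 mm, outside the wheel.
- wheel_centre (a point): Centre of the top of the wheel's wooden disc (198 mm across), 65 mm above the bench, on the wheel's axis. Under the disc is the steel ratchet wheel, 244 mm across: rim surface 45 mm above the bench, 12 teeth 30 degrees apart standing 12 mm up from it, each with an upright face on its clockwise side and a ramp on the other.
- wheel (a joint): Angle of the wheel (rad), growing backward, clockwise seen from above; within 0.06 of 0 at the start. A notch is 0.524. It turns stiffly (2 to 3 N on a dowel) and stays where left. With the pawl down it is blocked after about 0.1 backward. The nose drops fully home from about 0.11 short of to 0.09 past the middle of a gap (0, 0.524, ...); elsewhere it lands on a tooth.
- pawl (a joint): Angle of the pawl (rad): 0 fully down in the teeth, 0.65 fully flipped up against its stop. A loose steel toggle: below about 0.3 it falls shut by its own weight, above about 0.38 it falls open and stays up. It takes less than 2 N at the cross-bar.
- pawl_pivot (a point): The pawl's level pivot: 75 mm above the bench, 170 mm from the wheel's axis, parallel to the turntable's own x.
- pawl_bar (a point): Middle of the cross-bar (46 mm long, 16 mm thick, parallel to the turntable's own x) on the pawl's thumb lever (20 mm wide, 7 mm thick), 75 mm from the pivot: straight above it (150 mm up) when the pawl is down; 45 mm farther from the wheel and 135 mm up when it is flipped. Pushed away from the wheel it lifts the pawl; pushed back past the balance it lets the pawl drop.
- pawl_nose (a point): Middle of the underside of the pawl's nose (12 mm wide), on an arm that reaches 60 mm from the pivot towards the wheel; 47 mm above the bench when the pawl is down.
- rosette: Round carved wooden rosette, 84 mm across, about 29 mm high at its middle, lying loose on the middle of the disc and turning with it. Origin: centre of its underside.
- dowel0 (a point): Centre of the top of an upright wooden dowel fixed in the disc: 14 mm thick, 50 mm high, its top 115 mm above the bench, 80 mm from the wheel's axis. The four dowels stand 90 degrees apart; at the start this one stands, in the turntable's directions, between the pawl and own +x (at 45 degrees).
- dowel1 (a point): Centre of the top of an upright wooden dowel fixed in the disc: 14 mm thick, 50 mm high, its top 115 mm above the bench, 80 mm from the wheel's axis. The four dowels stand 90 degrees apart; at the start this one stands, in the turntable's directions, on own +x, own +y (away from the pawl).
- dowel2 (a point): Centre of the top of an upright wooden dowel fixed in the disc: 14 mm thick, 50 mm high, its top 115 mm above the bench, 80 mm from the wheel's axis. The four dowels stand 90 degrees apart; at the start this one stands, in the turntable's directions, on own -x, own +y (away from the pawl).
- dowel3 (a point): Centre of the top of an upright wooden dowel fixed in the disc: 14 mm thick, 50 mm high, its top 115 mm above the bench, 80 mm from the wheel's axis. The four dowels stand 90 degrees apart; at the start this one stands, in the turntable's directions, between the pawl and own -x.
- gouge: Bystander, to be left alone: gouge: pale octagonal wooden handle 110 x 25 mm, steel blade 90 mm. Origin: centre of its underside, at the blade end of the handle; the blade points along its x, the handle along -x.
- chisel: Bystander, to be left alone: chisel: brown octagonal wooden handle 110 x 25 mm, steel blade 100 mm, 22 mm wide. Origin: centre of its underside, at the blade end of the handle; the blade points along its x, the handle along -x.
- knife: Bystander, to be left alone: small carving tool: pale octagonal wooden handle 110 x 25 mm, steel blade 70 mm. Origin: centre of its underside, at the blade end of the handle; the blade points along its x, the handle along -x.
- glue_jar: Bystander, to be left alone: round glass glue jar, 64 mm across, 85 mm high. Origin: centre of its underside.
- pencil: Bystander, to be left alone: flat carpenter's pencil, 165 x 14 x 9 mm. Origin: centre of its underside.
- tape: Bystander, to be left alone: black tape measure, 66 x 62 x 34 mm. Origin: centre of its underside.

How it is judged:
By the outcome, as a careful person would: the job done as asked, in the order asked, and still so for the second after the job is handed in, with the robot touching nothing.
It also fails if it takes over 54 s, if anything falls off the work surface, if the arm or the gripper's body presses on something with over 40 N, if the wrist force passes 120 N, or if a joint passes its speed limit or range.

## Working session

There is one attempt and no reset: what is moved stays moved. The work goes in short steps, Python scripts to look and compute and a tool call to move; the robot and the scene stay as the last step left them, time stands still between calls to the robot, and variables do not carry over. Pictures are saved under pics/ and viewed, at most 10 in all, crops included, and the job is handed in when it is done.

Besides the shell and the picture viewer there is one more tool, called after "Call:" as a command line: name --pt "numbers of a row" for each row, then --argument value for the rest. carry_out: Moves the arm, as the interface text tells. Its arguments: {"type":"object","properties":{"deltas":{"type":"array","items":{"type":"array","items":{"type":"number"}}},"force":{"type":"number"}},"required":["deltas"]}

```bash
mkdir -p pics; cat > h.py <<'E'
import numpy as np, cv2
from workcell import manip, camera, ticket, boxes_of, outline_of
E
python3 - <<'E'
from h import *
o=manip.get_obs(); print({k:np.round(v,3) for k,v in o.items()})
for n in ["scene","top"]:
    p=camera(n); cv2.imwrite(f"pics/{n}0.png",cv2.cvtColor(p["img"],cv2.COLOR_RGB2BGR))
    for q in ["wheel_centre","pawl_pivot","pawl_bar","pawl_nose","rosette","dowel0","dowel1","dowel2","dowel3","turntable","glue_jar","tape","gouge","chisel","knife","pencil"]:
        b=boxes_of(q,p); print(n,q,[(np.round(x["position"],3).tolist(),round(float(x["conf"]),2)) for x in b[:4]])
E
```

```text
{'clock': np.float64(0.0), 'joint_pos': array([ 1.225,  0.333, -0.065,  1.461,  0.022,  1.35 , -0.088]), 'joint_velocities': array([-0.001, -0.001,  0.   , -0.   , -0.   , -0.001,  0.001]), 'tau': array([-1.0000e-03, -6.2546e+01,  4.8000e-02, -3.9161e+01,  1.6000e-02,
        1.0000e-02, -0.0000e+00]), 'position': array([ 0.198, -0.592,  0.253]), 'ee_rot': array([ 0.987,  0.161, -0.   , -0.001]), 'ft_force': array([-0.214,  0.076,  0.264]), 'torque': array([-0.034,  0.013, -0.021]), 'grasp_force': np.float64(0.0), 'grip_width': np.float64(0.999)}
scene wheel_centre [([0.593, 0.126, 0.065], 0.68)]
scene pawl_pivot [([0.543, -0.021, 0.081], 0.77)]
scene pawl_bar [([0.54, -0.027, 0.079], 0.68), ([0.595, 0.125, 0.063], 0.35), ([0.415, -0.443, 0.016], 0.31)]
scene pawl_nose [([0.546, -0.026, 0.083], 0.76), ([0.6, 0.069, 0.042], 0.66)]
scene rosette [([0.56, 0.131, 0.084], 0.71)]
scene dowel0 [([0.6, 0.128, 0.064], 0.88)]
scene dowel1 [([0.6, 0.128, 0.064], 0.88)]
scene dowel2 [([0.6, 0.128, 0.064], 0.88)]
scene dowel3 [([0.6, 0.128, 0.064], 0.88)]
scene turntable [([0.599, 0.073, 0.044], 
[... 557 characters left out ...]
0.536, 0.078, 0.048], 0.4)]
top rosette [([0.548, 0.128, 0.086], 0.68), ([0.545, 0.133, 0.069], 0.48)]
top dowel0 [([0.546, 0.135, 0.066], 0.75)]
top dowel1 [([0.546, 0.135, 0.066], 0.75)]
top dowel2 [([0.546, 0.135, 0.066], 0.75)]
top dowel3 [([0.546, 0.135, 0.066], 0.75)]
top turntable [([0.533, 0.074, 0.048], 0.64), ([0.534, -0.027, 0.081], 0.31)]
top glue_jar [([0.717, 0.056, 0.09], 0.9), ([0.545, 0.134, 0.065], 0.65), ([0.554, 0.333, 0.02], 0.59), ([0.537, -0.031, 0.082], 0.33)]
top tape [([0.639, -0.346, 0.032], 0.77)]
top gouge [([0.552, 0.336, 0.019], 0.86)]
top chisel [([0.404, -0.445, 0.019], 0.84)]
top knife [([0.37, 0.448, 0.021], 0.89)]
top pencil [([0.552, 0.288, 0.006], 0.82)]
```

View pics/scene0.png

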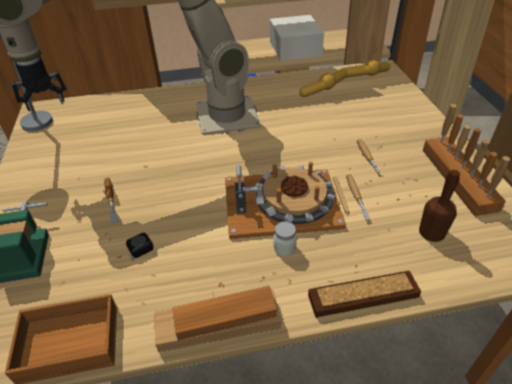

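View pics/top0.png

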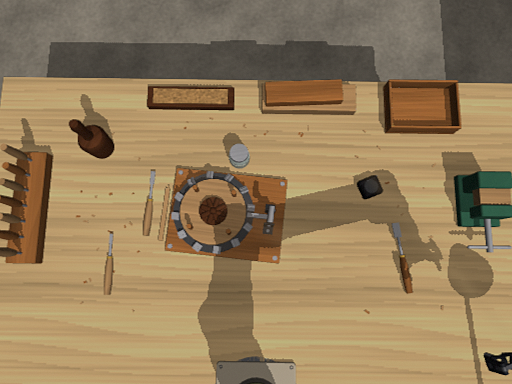

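The scene view shows the turntable at about (285,200), with the pawl at (240,190). In the top view the wheel is at (213,210), the pawl and bar at (268,215), and the jar at (238,155). Next I'll fit the pose from depth.

```bash
cat >> h.py <<'E'
def cloud(p):
    d=p["depth"];f=192/np.tan(np.radians(p["vertical_fov"]/2))
    v,u=np.mgrid[:384,:512]
    c=np.stack([(u-p["cx"])/f*d,(v-p["cy"])/f*d,d],-1)
    w=(c-p["t"])@p["R"]; w[d<=0]=np.nan
    return w
E
python3 - <<'E'
from h import *
for n in ["top","scene"]:
    p=camera(n); w=cloud(p).reshape(-1,3); np.save(n,w)
    m=(w[:,0]>.38)&(w[:,0]<.72)&(w[:,1]>-.13)&(w[:,1]<.3)
    w=w[m]
    def cl(lo,hi,r=.012):
        q=w[(w[:,2]>lo)&(w[:,2]<hi)]; out=[]
        while len(q):
            s=np.linalg.norm(q[:,:2]-q[0,:2],axis=1)<.03
            out.append((np.round(q[s].mean(0),4).tolist(),int(s.sum()),np.round(np.ptp(q[s],axis=0),3).tolist())); q=q[~s]
        return out
    print(n,"dow",*cl(.105,.122),sep="\n "); print("bar",*cl(.13,.17),sep="\n ")
    b=w[(w[:,2]>.012)&(w[:,2]<.028)]
    r=cv2.minAreaRect((b[:,:2]*1000).astype(np.float32)); print("board",r)
    d=w[(w[:,2]>.06)&(w[:,2]<.07)]; r=cv2.minAreaRect((d[:,:2]*1000).astype(np.float32)); print("disc",r)
    # ring rim
    d=w[(w[:,2]>.040)&(w[:,2]<.06)&(w[:,1]>0)]; print("ring",cv2.minEnclosingCircle((d[:,:2]*1000).astype(np.float32)))
E
```

```text
top
 dow
 ([0.6114, 0.1819, 0.1132], 21, [0.012, 0.012, 0.012])
 ([0.5981, 0.0694, 0.1142], 19, [0.012, 0.012, 0.01])
 ([0.4997, 0.1951, 0.1136], 21, [0.014, 0.012, 0.012])
 ([0.4861, 0.0832, 0.1145], 19, [0.012, 0.011, 0.011])
bar
 ([0.541, -0.0368, 0.1558], 59, [0.029, 0.017, 0.015])
 ([0.5178, -0.0349, 0.1548], 38, [0.016, 0.014, 0.012])
board ((569.7232666015625, 102.8868408203125), (374.6887512207031, 305.82745361328125), 84.28617095947266)
disc ((564.9866943359375, 105.67538452148438), (237.55587768554688, 279.216064453125), 28.272489547729492)
ring ((580.6547241210938, 111.94476318359375), 162.60009765625)
scene
 dow
 ([0.5047, 0.197, 0.1128], 16, [0.014, 0.011, 0.01])
 ([0.491, 0.0856, 0.1115], 17, [0.011, 0.011, 0.01])
 ([0.5428, -0.0342, 0.1127], 10, [0.01, 0.005, 0.017])
 ([0.6167, 0.1837, 0.1113], 25, [0.018, 0.014, 0.012])
 ([0.6035, 0.073, 0.1122], 23, [0.015, 0.012, 0.012])
bar
 ([0.5283, -0.0334, 0.1549], 38, [0.032, 0.016, 0.011])
 ([0.5537, -0.0355, 0.1521], 32, [0.018, 0.014, 0.03])
board ((548.3467407226562, 107.29400634765625), (373.2150573730469, 266.3998107910156), 84.48018646240234)
disc ((532.83984375, 102.5555419921875), (271.16802978515625, 201.9947509765625), 58.22166442871094)
ring ((578.5134887695312, 114.06682586669922), 159.55459594726562)
```

Call:
carry_out --pt "0.3 -0.26 0 0 -1" --pt "0.6 -0.53 0 0 -1" --pt "0.85 -0.76 0 0 -1" --pt "0.85 -0.76 0 0 -1" --force 20

```text
clock: 2.3
position: [0.2859, -0.441, 0.254]
ee_rot: [0.986, 0.164, 0.001, 0.0]
ft_force: [-1.0, 0.0, -0.5]
grip_width: 0.14
grasp_force: 0.0
```

Call:
carry_out --pt "0.3 -0.26 0 0 -1" --pt "0.6 -0.53 0 0 -1" --pt "0.85 -0.76 0 0 -1" --pt "0.85 -0.76 0 0 -1"

```text
clock: 2.8
position: [0.3697, -0.2931, 0.2538]
ee_rot: [0.987, 0.163, 0.0, 0.0]
ft_force: [-0.6, -1.2, -0.9]
grip_width: -0.001
grasp_force: 0.0
```

Call:
carry_out --pt "0.3 -0.26 0 0 -1" --pt "0.6 -0.53 0 0 -1" --pt "0.85 -0.76 0 0 -1" --pt "0.85 -0.76 0 0 -1"

```text
clock: 3.3
position: [0.454, -0.1448, 0.2535]
ee_rot: [0.987, 0.163, 0.001, -0.0]
ft_force: [0.1, -1.0, 0.1]
grip_width: 0.002
grasp_force: 0.0
```

Call:
carry_out --pt "0.3 -0.26 0 0.3 -1" --pt "0.6 -0.53 0 0.6 -1" --pt "0.85 -0.76 0 0.8 -1" --pt "0.85 -0.76 0 0.8 -1" --pt "0.85 -0.76 0 0.8 -1"

```text
clock: 3.92
position: [0.5373, -0.0008, 0.2529]
ee_rot: [0.999, -0.049, -0.0, 0.0]
ft_force: [0.2, -1.0, 0.4]
grip_width: -0.0
grasp_force: 0.0
```

Call:
carry_out --pt "0 0 0.3 0 -1" --pt "0 0 0.5 0 -1" --pt "0 0 0.62 0 -1" --pt "0 0 0.62 0 -1"

```text
clock: 4.42
position: [0.5367, 0.0, 0.1596]
ee_rot: [0.999, -0.049, -0.001, 0.0]
ft_force: [-0.4, -0.3, -0.7]
grip_width: -0.001
grasp_force: 0.0
```

```bash
python3 - <<'E'
from h import *
p=camera("wrist"); a=p["img"]; b=camera("scene")["img"][120:270,180:380]
b=cv2.resize(b,(512,384),interpolation=cv2.INTER_CUBIC)
cv2.imwrite("pics/w1.png",cv2.cvtColor(cv2.resize(np.hstack([a,b]),(800,300)),cv2.COLOR_RGB2BGR))
o=manip.get_obs();print(o["position"],o["ft_force"])
E
```

```text
[0.5378639  0.00088415 0.16138797] [0.58803888 1.22053088 0.91081621]
```

View pics/w1.png

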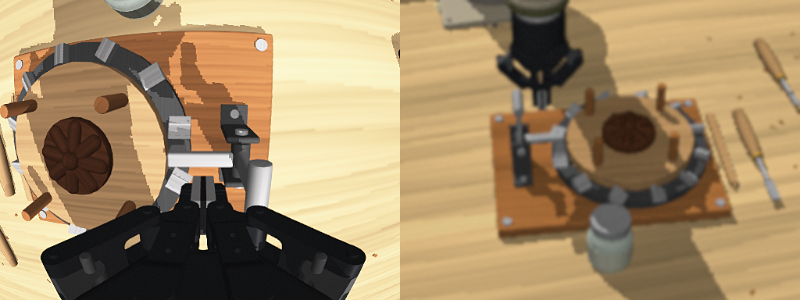

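The wrist view puts the shut fingers at (205,190), on the wheel side of the bar at (258,190). Next I push the bar away from the wheel.

Call:
carry_out --pt "0 0.06 0 0 -1" --pt "0 0.11 0 0 -1" --pt "0 0.16 0 0 -1" --pt "0 0.2 0 0 -1" --pt "0 0.24 0 0 -1" --pt "0 0.28 0 0 -1" --pt "0 0.31 0 0 -1" --pt "0 0.33 0 0 -1" --pt "0 0.33 0 0 -1"

```text
clock: 5.65
position: [0.5325, -0.048, 0.1603]
ee_rot: [0.999, -0.048, 0.0, 0.0]
ft_force: [0.4, 0.4, 0.2]
grip_width: -0.002
grasp_force: 0.0
```

```bash
cat >> h.py <<'E'
C=np.array([.551,.133]);X=np.array([.995,-.098]);Y=np.array([.098,.995])
def own(w): 
    q=w.copy(); q[...,0]=(w[...,:2]-C)@X; q[...,1]=(w[...,:2]-C)@Y; return q
def bar():
    for n in ["top","scene"]:
        q=own(cloud(camera(n))).reshape(-1,3)
        s=q[(abs(q[:,0])<.024)&(q[:,1]<-.15)&(q[:,1]>-.26)&(q[:,2]>.11)&(q[:,2]<.165)]
        print(n,len(s),np.round(s.mean(0),3),np.round(s.min(0),3),np.round(s.max(0),3))
E
python3 - <<'E'
from h import *
bar();o=manip.get_obs();print(o["position"],own(o["position"]),o["ft_force"])
E
```

```text
h.py:16: RuntimeWarning: Mean of empty slice.
  print(n,len(s),np.round(s.mean(0),3),np.round(s.min(0),3),np.round(s.max(0),3))
  ret = um.true_divide(
Traceback (most recent call last):
  File "h.py", line 16, in bar
    print(n,len(s),np.round(s.mean(0),3),np.round(s.min(0),3),np.round(s.max(0),3))
                                                  ~~~~~^^^
ValueError: zero-size array to reduction operation minimum which has no identity
```

Call:
carry_out --pt "0 0.02 0 0 -1" --pt "0 0.03 0 0 -1" --pt "0 0.03 0 0 -1"

```text
clock: 6.08
position: [0.5321, -0.0524, 0.1603]
ee_rot: [0.999, -0.048, 0.0, 0.0]
ft_force: [0.3, 0.1, 0.3]
grip_width: -0.001
grasp_force: 0.0
```

```bash
python3 - <<'E'
from h import *
p=camera("wrist"); a=p["img"]; b=camera("scene")["img"][120:270,180:380]
b=cv2.resize(b,(512,384),interpolation=cv2.INTER_CUBIC)
cv2.imwrite("pics/w2.png",cv2.cvtColor(cv2.resize(np.hstack([a,b]),(800,300)),cv2.COLOR_RGB2BGR))
o=manip.get_obs();print(o["position"],own(o["position"]),o["ft_force"])
E
```

```text
[ 0.53211911 -0.05220601  0.16031864] [-0.0006363  -0.18613031  0.16031864] [-1.11553421  0.15600976 -0.90603183]
```

View pics/w2.png

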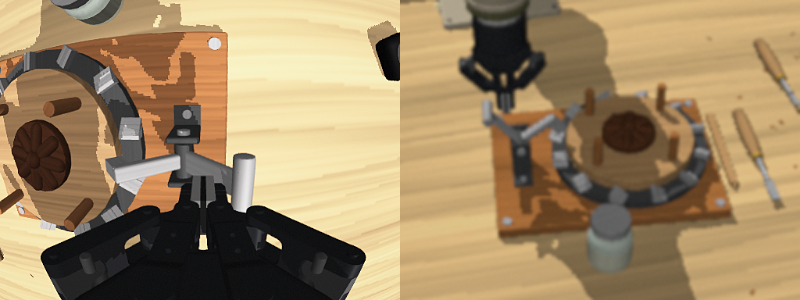

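The pawl is flipped up: the bar at (243,180) is clear of the fingers at (205,190), and the nose is raised. I'll back off, rise, and go over to dowel1.

Call:
carry_out --pt "0 -0.06 0 0 -1" --pt "0 -0.06 -0.3 0 -1" --pt "0 -0.06 -0.62 0 -1" --pt "0.1 -0.4 -0.62 0 -1" --pt "0.1 -0.8 -0.62 0 -1" --pt "0.1 -0.92 -0.62 0 -1" --pt "0.1 -0.92 -0.62 0 -1"

```text
clock: 7.05
position: [0.56, 0.0852, 0.2531]
ee_rot: [0.999, -0.047, -0.0, -0.0]
ft_force: [0.2, -0.9, -0.1]
grip_width: -0.006
grasp_force: 0.0
```

Call:
carry_out --pt "0.05 -0.35 0 -0.3 -1" --pt "0.1 -0.7 0 -0.6 -1" --pt "0.12 -0.82 0 -0.96 -1" --pt "0.12 -0.82 0 -0.96 -1" --pt "0.12 -0.82 0 -0.96 -1"

```text
clock: 7.68
position: [0.5905, 0.2018, 0.2531]
ee_rot: [0.98, 0.199, -0.0, 0.001]
ft_force: [-0.3, 1.2, -0.6]
grip_width: 0.0
grasp_force: 0.0
```

```bash
python3 - <<'E'
from h import *
o=manip.get_obs();print(o["position"],own(o["position"]),o["ft_force"],o["ee_rot"])
bar()
E
```

```text
[0.59052357 0.20178865 0.25308881] [0.03258467 0.07231802 0.25308881] [-0.27976499  1.17545234 -0.56901421] [ 9.80068753e-01  1.98657290e-01 -1.69839212e-04  7.01021667e-04]
top 130 [-0.001 -0.21   0.134] [-0.023 -0.223  0.11 ] [ 0.021 -0.19   0.147]
scene 88 [ 0.004 -0.208  0.133] [-0.022 -0.22   0.111] [ 0.024 -0.189  0.145]
```

Call:
carry_out --pt "0.095 -0.04 0.3 0 -1" --pt "0.095 -0.04 0.6 0 -1" --pt "0.095 -0.04 0.85 0 -1" --pt "0.095 -0.04 0.94 0 -1" --pt "0.095 -0.04 0.94 0 -1"

```text
clock: 8.4
position: [0.6009, 0.2148, 0.1125]
ee_rot: [0.98, 0.201, -0.0, 0.0]
ft_force: [-0.5, 0.0, -0.1]
grip_width: -0.001
grasp_force: 0.0
```

Call:
carry_out --pt "0 0.05 0 0 -1" --pt "0 0.1 0 0 -1" --pt "0 0.15 0 0 -1" --pt "0 0.2 0 0 -1" --pt "0 0.25 0 0 -1" --pt "0 0.29 0 0 -1" --pt "0 0.325 0 0 -1" --pt "0 0.325 0 0 -1"

```text
clock: 9.4
position: [0.6201, 0.1693, 0.1119]
ee_rot: [0.98, 0.201, -0.0, 0.001]
ft_force: [-0.4, -0.2, 0.3]
grip_width: -0.005
grasp_force: 0.0
```

```bash
cat >> h.py <<'E'
def dowels(n="top"):
    q=own(cloud(camera(n))).reshape(-1,3)
    r=np.hypot(q[:,0],q[:,1]); s=q[(r>.065)&(r<.098)&(q[:,2]>.106)&(q[:,2]<.12)]
    a=np.degrees(np.arctan2(s[:,1],s[:,0]))%360
    for k in range(0,360,10):
        m=(a>=k)&(a<k+10)
        if m.sum()>2: print(n,k,m.sum(),np.round(s[m].mean(0),4))
    z=np.exp(4j*np.radians(a)); return np.degrees(np.angle(z.mean()))/4
E
python3 - <<'E'
from h import *
o=manip.get_obs();print(o["position"],own(o["position"]),o["ft_force"])
print(dowels(),dowels("scene"))
p=camera("wrist"); a=p["img"]; b=camera("scene")["img"][120:270,180:380]
b=cv2.resize(b,(512,384),interpolation=cv2.INTER_CUBIC)
cv2.imwrite("pics/w3.png",cv2.cvtColor(cv2.resize(np.hstack([a,b]),(800,300)),cv2.COLOR_RGB2BGR))
E
```

```text
[0.62010967 0.1692822  0.11185941] [0.06520846 0.04287354 0.11185941] [-0.38708117 -0.20925476  0.34168182]
top 100 14 [-0.0237  0.0766  0.1145]
top 110 6 [-0.0285  0.073   0.1128]
scene 10 16 [0.0807 0.0245 0.1122]
scene 20 20 [0.0758 0.0359 0.1128]
scene 30 12 [0.0743 0.0501 0.1122]
scene 40 3 [0.064  0.0592 0.1135]
scene 190 18 [-0.0738 -0.0207  0.1125]
scene 280 11 [ 0.0233 -0.0748  0.1134]
scene 290 8 [ 0.0286 -0.0724  0.1115]
18.45642250350659 21.884372107077358
```

View pics/w3.png

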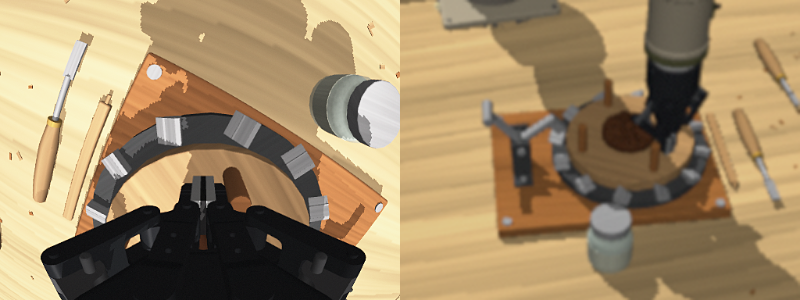

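The fingers at (205,190) are pushing dowel1 at (237,185). The wheel has turned about 27°, so I'll nudge it about 2° more, retract and check.

Call:
carry_out --pt "0 0.01 0 0 -1" --pt "0 0.018 0 0 -1" --pt "0 0.018 0 0 -1" --pt "0 -0.06 0 0 -1" --pt "0 -0.1 0 0 -1" --pt "0 -0.1 -0.4 0 -1" --pt "0 -0.1 -0.8 0 -1" --pt "0 -0.1 -0.94 0 -1" --pt "-0.6 -0.1 -0.94 0 -1" --pt "-1.0 -0.1 -0.94 0 -1" --pt "-1.0 -0.1 -0.94 0 -1" --pt "-1.0 -0.1 -0.94 0 -1"

```text
clock: 11.1
position: [0.4753, 0.1246, 0.2538]
ee_rot: [0.979, 0.202, 0.0, 0.001]
ft_force: [0.7, 0.2, 0.3]
grip_width: 0.001
grasp_force: 0.0
```

```bash
python3 - <<'E'
from h import *
o=manip.get_obs();print(o["position"],own(o["position"]),o["ee_rot"])
print(dowels(),dowels("scene"))
bar()
E
```

```text
[0.47527441 0.124592   0.25377347] [-0.07452298 -0.01578707  0.25377347] [9.79480601e-01 2.01533015e-01 4.98122400e-04 1.39575775e-03]
top 10 10 [0.0759 0.0195 0.1144]
top 280 20 [ 0.0201 -0.0773  0.1144]
scene 10 18 [0.0801 0.0237 0.112 ]
scene 20 3 [0.0738 0.0298 0.1127]
scene 100 15 [-0.0192  0.0778  0.1127]
scene 190 17 [-0.0746 -0.0202  0.1121]
scene 280 16 [ 0.0222 -0.0744  0.1123]
scene 290 6 [ 0.0299 -0.0733  0.11  ]
14.51916501765974 16.14754843950889
top 132 [-0.001 -0.21   0.134] [-0.024 -0.223  0.11 ] [ 0.021 -0.192  0.147]
scene 94 [ 0.005 -0.208  0.133] [-0.019 -0.221  0.11 ] [ 0.024 -0.19   0.145]
```

Call:
carry_out --pt "-0.06 0.4 0 0 -1" --pt "-0.16 0.8 0 0 -1" --pt "-0.16 0.8 0 0 -1"

```text
clock: 11.68
position: [0.5027, 0.0006, 0.2525]
ee_rot: [0.98, 0.198, -0.001, -0.0]
ft_force: [0.2, 1.1, -0.3]
grip_width: -0.003
grasp_force: 0.0
```

Call:
carry_out --pt "-0.06 0.4 0 0.3 -1" --pt "-0.155 0.81 0 0.6 -1" --pt "-0.155 0.81 0 0.96 -1" --pt "-0.155 0.81 0 0.96 -1" --pt "-0.155 0.81 0 0.96 -1"

```text
clock: 12.3
position: [0.5288, -0.1136, 0.2532]
ee_rot: [0.999, -0.045, -0.0, -0.0]
ft_force: [-0.5, 0.5, -0.2]
grip_width: 0.003
grasp_force: 0.0
```

Call:
carry_out --pt "0 0 0.3 0 -1" --pt "0 0 0.5 0 -1" --pt "0 0 0.67 0 -1" --pt "0 0 0.67 0 -1"

```text
clock: 12.8
position: [0.5275, -0.1141, 0.1514]
ee_rot: [0.999, -0.046, -0.002, -0.0]
ft_force: [-0.5, -0.2, 1.2]
grip_width: 0.003
grasp_force: 0.0
```

```bash
python3 - <<'E'
from h import *
o=manip.get_obs();print(o["position"],own(o["position"]),o["ee_rot"],o["ft_force"])
E
```

```text
[ 0.52745286 -0.1140807   0.15141266] [ 0.0007845  -0.24815292  0.15141266] [ 9.98944385e-01 -4.59084263e-02 -1.51774736e-03 -4.78459013e-04] [-0.54645978 -0.19193858  1.18156437]
```

Call:
carry_out --pt "0 -0.06 0 0 -1" --pt "0 -0.11 0 0 -1" --pt "0 -0.16 0 0 -1" --pt "0 -0.2 0 0 -1" --pt "0 -0.24 0 0 -1" --pt "0 -0.28 0 0 -1" --pt "0 -0.32 0 0 -1" --pt "0 -0.32 0 0 -1" --pt "0 -0.32 0 0 -1"

```text
clock: 13.92
position: [0.5338, -0.0797, 0.1627]
ee_rot: [0.999, -0.053, 0.002, 0.01]
ft_force: [-42.0, -37.9, 89.6]
grip_width: -0.003
grasp_force: 43.6
```

Call:
carry_out --pt "0 0.1 0 0 -1" --pt "0 0.2 0 0 -1" --pt "0 0.3 -0.3 0 -1" --pt "0 0.6 -0.6 0 -1" --pt "0 0.9 -0.6 0 -1" --pt "0 1.0 -0.6 0 -1" --pt "0 1.0 -0.6 0 -1"

```text
clock: 14.8
position: [0.5186, -0.2168, 0.2427]
ee_rot: [0.999, -0.048, 0.0, -0.0]
ft_force: [-0.7, 0.8, 0.4]
grip_width: 0.002
grasp_force: 0.0
```

```bash
python3 - <<'E'
from h import *
bar(); print(dowels(),dowels("scene"))
p=camera("wrist")["img"]; b=camera("scene")["img"][120:270,180:380]
b=cv2.resize(b,(512,384),interpolation=cv2.INTER_CUBIC)
cv2.imwrite("pics/w4.png",cv2.cvtColor(cv2.resize(np.hstack([p,b]),(800,300)),cv2.COLOR_RGB2BGR))
E
```

```text
top 128 [-0.001 -0.211  0.135] [-0.023 -0.223  0.111] [ 0.021 -0.189  0.148]
scene 91 [ 0.004 -0.208  0.133] [-0.019 -0.22   0.11 ] [ 0.024 -0.189  0.143]
top 10 16 [0.0748 0.0211 0.1124]
top 100 16 [-0.0227  0.076   0.1146]
top 110 3 [-0.0286  0.0751  0.1117]
top 190 18 [-0.0781 -0.0226  0.1147]
top 200 3 [-0.0771 -0.0289  0.1113]
top 280 21 [ 0.0201 -0.0776  0.1137]
scene 10 19 [0.0805 0.0226 0.1121]
scene 20 4 [0.0762 0.0295 0.1134]
scene 100 14 [-0.0196  0.0779  0.1119]
scene 190 14 [-0.0741 -0.02    0.1136]
scene 280 14 [ 0.0222 -0.0747  0.1125]
scene 290 7 [ 0.0293 -0.073   0.1128]
16.207229603829497 16.395191805026506
```

View pics/w4.png

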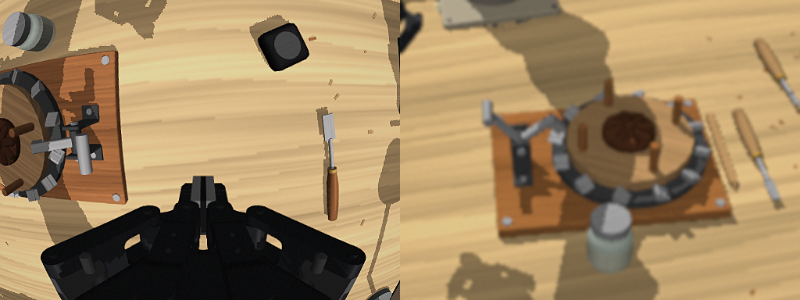

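The tip rode up over the bar because it sat too high. The pawl is still flipped up (bar at own y -0.21) and the wheel hasn't moved. I'll come back with the tip lower and push in small steps while checking force.

Call:
carry_out --pt "0 -0.35 0.2 0 -1" --pt "0 -0.66 0.3 0 -1" --pt "0 -0.66 0.5 0 -1" --pt "0 -0.66 0.68 0 -1" --pt "0 -0.66 0.68 0 -1"

```text
clock: 15.72
position: [0.5269, -0.1175, 0.1392]
ee_rot: [0.999, -0.047, -0.002, -0.0]
ft_force: [0.2, -0.2, 0.5]
grip_width: -0.003
grasp_force: 0.0
```

Call:
carry_out --pt "0 -0.04 0 0 -1" --pt "0 -0.08 0 0 -1" --pt "0 -0.1 0 0 -1" --pt "0 -0.1 0 0 -1"

```text
clock: 16.23
position: [0.5298, -0.103, 0.1412]
ee_rot: [0.999, -0.048, 0.0, 0.0]
ft_force: [0.5, 0.6, 0.7]
grip_width: 0.001
grasp_force: 0.0
```

```bash
python3 - <<'E'
from h import *
o=manip.get_obs();print(own(o["position"]),o["ft_force"])
p=camera("wrist")["img"]; b=camera("scene")["img"][130:230,190:323]
b=cv2.resize(b,(512,384),interpolation=cv2.INTER_CUBIC)
cv2.imwrite("pics/w5.png",cv2.cvtColor(cv2.resize(np.hstack([p,b]),(800,300)),cv2.COLOR_RGB2BGR))
E
```

```text
[ 0.00201303 -0.2369463   0.14124069] [0.46916393 0.5777467  0.65705194]
```

View pics/w5.png

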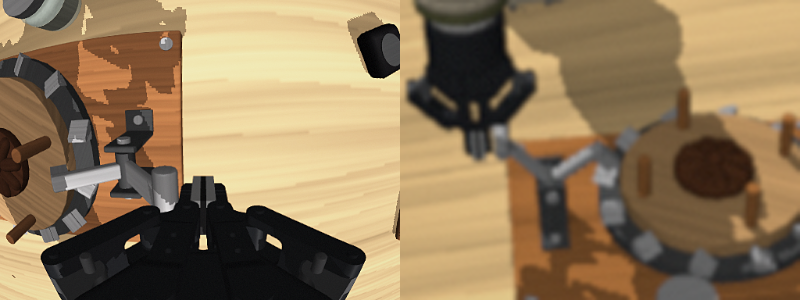

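The fingers are beside the bar at (165,190), with the tip below it and the knuckles well above. I'll push in small steps.

Call:
carry_out --pt "0 -0.03 0 0 -1" --pt "0 -0.05 0 0 -1" --pt "0 -0.07 0 0 -1" --pt "0 -0.07 0 0 -1"

```text
clock: 16.82
position: [0.5306, -0.0924, 0.1408]
ee_rot: [0.999, -0.048, -0.0, -0.0]
ft_force: [0.4, -0.0, -1.0]
grip_width: -0.004
grasp_force: 0.1
```

Call:
carry_out --pt "0 -0.03 0 0 -1" --pt "0 -0.06 0 0 -1" --pt "0 -0.09 0 0 -1" --pt "0 -0.09 0 0 -1"

```text
clock: 17.32
position: [0.5319, -0.0788, 0.1408]
ee_rot: [0.999, -0.048, 0.0, -0.0]
ft_force: [-0.2, 1.0, 0.1]
grip_width: -0.004
grasp_force: 0.0
```

Call:
carry_out --pt "0 -0.03 0 0 -1" --pt "0 -0.06 0 0 -1" --pt "0 -0.06 0 0 -1"

```text
clock: 17.7
position: [0.5327, -0.07, 0.1408]
ee_rot: [0.999, -0.048, 0.0, -0.0]
ft_force: [1.3, -0.4, -0.4]
grip_width: -0.008
grasp_force: 0.0
```

```bash
python3 - <<'E'
from h import *
o=manip.get_obs();print(own(o["position"]),o["ft_force"])
p=camera("wrist")["img"]; b=camera("scene")["img"][130:230,190:323]
b=cv2.resize(b,(512,384),interpolation=cv2.INTER_CUBIC)
cv2.imwrite("pics/w6.png",cv2.cvtColor(cv2.resize(np.hstack([p,b]),(800,300)),cv2.COLOR_RGB2BGR))
E
```

```text
[ 0.00171505 -0.20374031  0.14081471] [ 1.30776945 -0.44187089 -0.36530205]
```

View pics/w6.png

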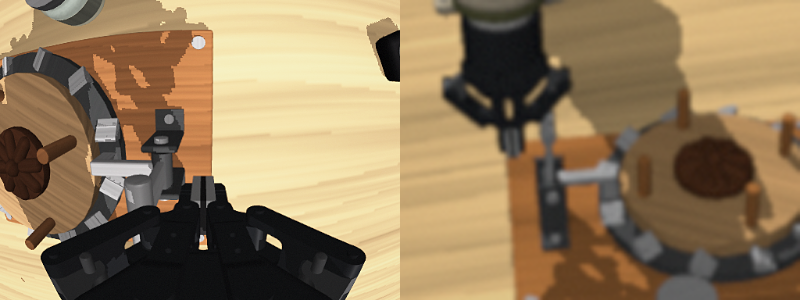

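The pawl has dropped: its arm is level at (587,178) and the bar is upright. I'll retreat and verify.

Call:
carry_out --pt "0 0.15 0 0 -1" --pt "0 0.3 0 0 -1" --pt "0 0.45 -0.3 0 -1" --pt "0 0.8 -0.6 0 -1" --pt "0 1.0 -0.6 0 -1" --pt "0 1.0 -0.6 0 -1" --pt "0 1.0 -0.6 0 -1"

```text
clock: 18.68
position: [0.5183, -0.2191, 0.2305]
ee_rot: [0.999, -0.048, -0.0, -0.0]
ft_force: [0.3, 0.3, 0.1]
grip_width: -0.001
grasp_force: 0.0
```

```bash
python3 - <<'E'
from h import *
bar(); print(dowels(),dowels("scene"))
for n in ["top","scene"]:
    q=own(cloud(camera(n))).reshape(-1,3)
    s=q[(abs(q[:,0])<.005)&(q[:,1]<-.112)&(q[:,1]>-.155)&(q[:,2]>.055)]
    print(n,"arm",len(s),np.round(np.polyfit(s[:,1],s[:,2],1),3),np.round(s.mean(0),3))
p=camera("top"); print([(b["position"],b["conf"]) for b in boxes_of("rosette",p)[:1]])
print(manip.get_obs()["ft_force"],manip.get_obs()["position"])
E
```

```text
top 94 [-0.002 -0.17   0.155] [-0.024 -0.178  0.148] [ 0.021 -0.162  0.162]
scene 77 [ 0.004 -0.167  0.148] [-0.023 -0.175  0.111] [ 0.024 -0.16   0.16 ]
top 10 17 [0.0742 0.0208 0.1135]
top 100 16 [-0.0228  0.076   0.115 ]
top 110 4 [-0.0295  0.0746  0.1139]
top 190 18 [-0.0781 -0.0226  0.1144]
top 200 3 [-0.0772 -0.029   0.1123]
top 280 21 [ 0.0201 -0.0776  0.1136]
scene 10 18 [0.0798 0.0241 0.1128]
scene 90 3 [-0.0121  0.0781  0.1122]
scene 100 13 [-0.02    0.078   0.1117]
scene 190 18 [-0.0744 -0.0197  0.1115]
scene 280 14 [ 0.0217 -0.0751  0.1115]
scene 290 8 [ 0.0286 -0.0732  0.1126]
16.283290922223014 16.18894803439714
top arm 45 [0.014 0.082] [-0.    -0.133  0.08 ]
scene arm 40 [-0.034  0.073] [ 0.001 -0.133  0.078]
[([0.5459, 0.1297, 0.0858], 0.8)]
[ 0.23734444 -0.49352609  0.38089388] [ 0.51840896 -0.21942572  0.23078362]
```

```bash
python3 -c "
from h import *
print(ticket.hand_in())"
```

```text
the job is handed in; nothing more can be done
None
```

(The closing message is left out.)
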